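Set the easel's prop leg to the yellow mark and clamp its cam lever

TASK

Lift the dark wooden ring up off the peg on the sliding leg's grip and lay it flat on the paper pad. Then pull the sliding leg out until its white pointer line stands level with the yellow clip on the channel, hold it there against its light return spring, and, while still holding it at the mark, squeeze the red cam lever fully shut against the grip. Do not close the lever anywhere but at the mark, leave the other goods undisturbed, and finish with the gripper still firmly holding grip and lever together, the leg at the mark.

Things in the scene. Friction and masses are not known exactly. Their poses are not given: they have to be found in the camera images.
- stand: Fixed channel of an easel's prop leg, lying flat: light wooden board 200 x 64 x 10 mm with two aluminium walls (outer faces at y = -24 and +24 mm, tops at z = 26 mm, black scale ticks every 10 mm). Origin at the centre of the board's underside, z up. The leg slides along its x axis; at yaw 0 its -x end points to the robot, +y to the left. Position and yaw vary.
- leg (a joint): Sliding leg carrying grip and lever: metres pulled out, 0 (start, drawn in) to 0.13, toward the stand's -x. At value q the grip's centre is at x = 0.060 - q, y = 0 in the stand's frame. When not held, a spring draws it back to 0 (1.2 N at 0, 2.2 N at 0.12), even with the lever closed. Friction 0.4 N, damping 6 N s/m.
- grip: Upright grey grip on the leg's black carriage plate (60 x 48 mm, top at z = 35 mm). Origin at table height under the grip's centre, axes as the stand's. Its block (grip_block): 44 (x) x 22 (y) mm, z 34 to 94 mm, faces at y = -11 and +11 mm; a steel peg 14 mm thick rises from its top to z = 118 mm. The red lever is on its +y side, a finger rib on its -y side.
- rib (a point): Middle of the finger rib on the grip's right (-y) face: at its -x end (x -22 to -17 mm), standing out to y = -22 mm, z 36 to 88 mm. A finger beside the -y face can pull the leg by it.
- grip_top (a point): Centre of the grip block's top face (z = 94 mm), at the foot of the peg; the ring rests on it.
- pointer (a point): White pointer line (2.5 mm wide, on the right (-y) edge of the black carriage plate), at x = 0, y = -24, z = 35.5 mm in the grip's frame. It must stand beside the yellow clip.
- mark_clip: Yellow clip on the right (-y) side of the channel, fixed: a 14 mm wide foot with a narrow 4 mm upright blade up to z = 38 mm. Its origin is on the channel's centre line at table height, in line with the blade, its axes are the stand's: the leg is at the mark when the pointer's x in this frame is 0 (joint leg then 0.04 to 0.10, as the clip varies).
- mark (a point): Blade of the yellow clip, at x = 0, y = -29, z = 35.5 mm in the clip's frame: the length mark, 5 mm outside the pointer line's path.
- cam_lever (a joint): Red lever on the grip's +y side, hinged at its foot along x at y = 16.5, z = 44 mm in the grip's frame. 0 = closed, upright; positive leans to +y, starts 0.33 to 0.40. Stays where left; about 5 N at the tip turns it, so a pinch that turns it slightly already holds the leg. Width over grip and lever at the tip: 49 mm open, 32 mm closed. Squeeze from above, fingers closing along y.
- lever_blade: Red blade of the cam lever, 22 mm (x) wide, 8 mm thick, with a 9 mm round bead along its tip. Origin on the hinge axis; its z axis runs up along the blade.
- lever_tip (a point): Outer face of the bead at the tip of the red lever, 42.5 mm from the hinge.
- wood_ring: Dark wooden ring, loose, 44 mm outside diameter, 26 mm hole, 18 mm tall, 30 g. Starts on the grip's top, round the peg, whose end stands 6 mm above it: lift it at least 26 mm straight up. Origin at the centre of its underside, z up along its axis.
- pad: Stapled paper pad lying flat, fixed, 102 (x) x 145 (y) x 9 mm. Origin at the centre of its underside; its top is at z = 9 mm.
- green_box: Green gift box 70 x 70 x 36 mm, loose: leave alone.
- blue_bangle: Dark blue bangle 55 mm across, 7 mm thick, loose: leave alone.
- coasters: Round bagged stack of coasters, 105 mm across, 44 mm tall, loose: leave alone.

How it is judged:
On the way, in this order (a step that is already met when the one before it is completed fails the run):
1. the wooden ring lies flat on the pad, let go (x of wood_ring in the frame of pad between -0.045 and 0.045 m and y of wood_ring in the frame of pad between -0.066 and 0.066 m and z of wood_ring in the frame of pad between 0.004 and 0.014 m and angle between wood_ring's own z axis and vertical below 0.15 rad and contact force between the fingers and wood_ring below 0.1 N and linear speed of wood_ring below 0.03 m/s), for 0.3 s.
2. the gripper holds the leg at the mark with the lever still open (x of pointer in the frame of mark_clip between -0.006 and 0.006 m and value of joint cam_lever above 0.14 rad and contact force between the fingers and grip above 0.5 N), for 0.2 s.
3. the lever is closed with the leg held at the mark (x of pointer in the frame of mark_clip between -0.006 and 0.006 m and value of joint cam_lever below 0.05 rad and contact force between the fingers and grip_block above 1 N), for 0.2 s.
At the end, for the whole second after the job is handed in: Pointer within 5 mm of the mark, lever under 0.05 rad, leg still, fingers press on both grip and lever with over 2 N; ring let go flat on the pad, centre at least 6 mm inside its edges; green box, bangle and coasters moved under 20 mm (all of step 1 and x of pointer in the frame of mark_clip between -0.005 and 0.005 m and value of joint cam_lever below 0.05 rad and contact force between the fingers and grip_block above 2 N and contact force between the fingers and lever_blade above 2 N and velocity of joint leg between -0.01 and 0.01 m/s and distance of each of green_box, blue_bangle, coasters from where it was at the start of the episode below 0.02 m); the arm keeps its last pose, push and grip.
It fails at once if the lever is closed past two thirds while the pointer is more than 8 mm from the mark (value of joint cam_lever below 0.13 rad and (x of pointer in the frame of mark_clip below -0.008 m or x of pointer in the frame of mark_clip above 0.008 m)).
It fails at once if green_box is disturbed (moved more than 20 mm) (distance of green_box from where it was at the start of the episode above 0.02 m).
It fails at once if blue_bangle is disturbed (moved more than 20 mm) (distance of blue_bangle from where it was at the start of the episode above 0.02 m).
It fails at once if coasters is disturbed (moved more than 20 mm) (distance of coasters from where it was at the start of the episode above 0.02 m).
It also fails if it takes over 64 s, if anything falls off the work surface, if the arm or the gripper's body presses on something with over 40 N, if the wrist force passes 120 N, or if a joint passes its speed limit or range.

ROBOT

A 6-joint arm with a two-finger parallel gripper is mounted at the origin on a cart in front of the work surface, level with it; the furniture and walls round the work are solid. World frame = base frame: x ahead of the robot, y to its left, z up, the work surface at z = 0. Lengths are in m, angles in rad, forces in N, time in s.
With the tool pointing down it reaches from about 0.3 to 0.875 m from the base axis. Payload 6.4 kg.
Tool frame: the origin (TCP) lies at the centre of the arm's flange, where the gripper is bolted on; the fingertips stand 173 mm ahead of it and the grasp point (between the pads) lies 155 mm ahead of it; z points along the fingers, x is the direction in which the jaws open and shut, and the axes are right-handed (so a half turn about z gives the same grasp; the last joint's range is limited). The gripper opens to 85 mm and grips with 20 to 120 N. Pads are 22 mm wide; open, the fingers measure 114 mm over their backs; the gripper's body (76 mm by 85 mm) begins 54 mm behind the grasp point. The pads swing forward as they close: fully open they stand 13 mm farther back than shut.
Start: joints at [-1.452, 0.181, 1.607, -0, 1.354, -0.206], TCP at [0.184, -0.545, 0.405] pointing down, gripper open.
Joint ranges: [-2.99, 2.99], [-0.89, 2.07], [0.3, 2.58], [-1.14, 4.28], [0, 2.63], [-3.12, 3.12]. Speed limits (rad/s): [2.57, 2.57, 3.01, 3.14, 3.14, 3.14].

INTERFACE

Orientations are given as a unit quaternion [w, x, y, z].
In Python, from bench import ctrl gives the robot as it stands. The module is installed in compiled form; this text tells all that it offers.
- The arm moves only by the tool move_arm, never from a script. Its argument "moves" is a list of rows, each an object of numbers: "gripper": the opening in per cent of the stroke, from 0 (shut) to 100 (fully open); "x", "y", "z": the shift along the tool's x, y, z in cm; "roll": the turn about the tool's z in degrees. In form: [{"gripper": .., "x": .., "y": .., "z": .., "roll": ..}, ...]. A call has 1 to 5 rows; each row shifts and turns the commanded pose from where the row before left it, along the tool's axes as they then stand; what a row does not reach is not made up. A row lasts 1/8 s, in which the tool goes at most 62.5 mm and 10.7 degrees, less where a joint would pass 70% of its speed; a pose out of reach is approached as far as the arm can. A call is refused whole if a number of a shift passes 6.25 or a number of a turn 10.7, either way. A call with a gripper value outside its range is refused whole. The fingers move at their own pace and stop on an object; the grip force is fixed at half the most. Time passes only in rows, so rows that do not move let the fingers close. It gives the time, the measured TCP pose, the force and the opening at its end, in the units of the state.
- ctrl.get_obs(): the state, without advancing time (a new reading comes with each control period).
- ctrl.camera(name): name is "scene" or "top"; returns a dict with "img" (420x560x3 uint8, red, green, blue), "fx", "fy", "cx", "cy" (pixels), "world_from_camera" (4x4, takes a point from camera to world coordinates). Camera axes: x right, y up, looking along -z (the intrinsics and any distortion apply to the point x, -y, -z); pixel columns grow to the right and rows downward; lengths in m; the calibration is good to about 2 mm. A picture is of the moment at which its call begins. There is no depth.
- ctrl.hand_in(): hands the job in, once; it reports no verdict.
The state is a dict: "time_s": time; "q": joint angles; "dq": joint speeds; "joint_efforts": joint torques, N m; "eef_pos": TCP position; "eef_rot": TCP orientation; "wrist_force": force on the tool from outside, world axes, zero at the start; "torque": the same for the moment, N m; "opening": opening from 0.0 (shut) to 1.0 (fully open).
Only numpy, scipy, OpenCV 4.12 (cv2) and the standard library are available. Lean on these libraries where they do the work, as an engineer would, in place of code of your own. Each camera call takes 0.05 s, during which the arm holds its last target. There are 200 camera calls.

## Working session

There is one attempt and no reset: what is moved stays moved. The work goes in short steps, Python scripts to look and compute and a tool call to move; the robot and the scene stay as the last step left them, time stands still between calls to the robot, and variables do not carry over. Pictures are saved under pics/ and viewed, about 8 in all and at most 12, crops included, and the job is handed in when it is done.

Besides the shell and the picture viewer there is one more tool, called after "Request:" as name(argument=value, ...) on one line, values as JSON. move_arm: Moves the arm, as the interface text tells. Its arguments: {"type":"object","properties":{"moves":{"type":"array","items":{"type":"object","properties":{"gripper":{"type":"number"},"x":{"type":"number"},"y":{"type":"number"},"z":{"type":"number"},"roll":{"type":"number"}}}}},"required":["moves"]}

```bash
mkdir -p pics; cat > h.py <<'E'
import numpy as np,cv2
from bench import ctrl
def cam(n,save=None):
    c=ctrl.camera(n)
    if save: cv2.imwrite('pics/'+save,cv2.cvtColor(c['img'],cv2.COLOR_RGB2BGR))
    return c
def ray(c,u,v):
    T=np.array(c['world_from_camera']);d=np.array([(u-c['cx'])/c['fx'],-(v-c['cy'])/c['fy'],-1.])
    return T[:3,3],T[:3,:3]@d
def onz(c,u,v,z):
    o,d=ray(c,u,v);return o+d*(z-o[2])/d[2]
def tri(c1,p1,c2,p2):
    o,d=ray(c1,*p1);o2,d2=ray(c2,*p2);d/=np.linalg.norm(d);d2/=np.linalg.norm(d2)
    s=np.linalg.lstsq(np.array([d,-d2]).T,o2-o,rcond=None)[0]
    a,b=o+s[0]*d,o2+s[1]*d2;return (a+b)/2,np.linalg.norm(a-b)
def proj(c,P):
    T=np.linalg.inv(np.array(c['world_from_camera']));p=T[:3,:3]@np.array(P)+T[:3,3]
    return c['cx']+c['fx']*p[0]/-p[2],c['cy']+c['fy']*p[1]/p[2]
E
python3 - <<'E'
from h import *
np.set_printoptions(precision=4,suppress=True)
a=cam('scene','s0.png');b=cam('top','t0.png')
for c in(a,b):print({k:c[k] for k in c if k!='img'})
o=ctrl.get_obs();print(o)
im=np.hstack([cv2.imread('pics/s0.png'),cv2.imread('pics/t0.png')])
E
```

```text
{'fx': 415.48263520627023, 'fy': 415.48263520627023, 'cx': 283.16295130802564, 'cy': 205.48692999310998, 'world_from_camera': array([[-0.737 ,  0.4306, -0.5209,  0.0803],
       [-0.6756, -0.4494,  0.5844,  0.6219],
       [ 0.0175,  0.7827,  0.6222,  0.6168],
       [ 0.    ,  0.    ,  0.    ,  1.    ]])}
{'fx': 448.86498883931495, 'fy': 448.86498883931495, 'cx': 282.1708089236867, 'cy': 210.1501200600763, 'world_from_camera': array([[ 0.0137,  0.9912, -0.1315,  0.3593],
       [-0.9999,  0.0148,  0.0074,  0.127 ],
       [ 0.0093,  0.1314,  0.9913,  1.1193],
       [ 0.    ,  0.    ,  0.    ,  1.    ]])}
{'time_s': 0.1, 'q': array([-1.4523,  0.1815,  1.6079, -0.    ,  1.3538, -0.2063]), 'dq': array([ 0.0004, -0.0032, -0.0027,  0.0006,  0.0017,  0.0009]), 'joint_efforts': array([  0.0004, -44.5878, -35.2237,  -0.0004,   0.0041,   0.    ]), 'eef_pos': array([ 0.1835, -0.5447,  0.4039]), 'eef_rot': array([-0.0006,  0.8121, -0.5835, -0.0006]), 'wrist_force': array([ 0.6816, -0.7751,  1.3754]), 'torque': array([ 0.0185, -0.0507,  0.0312]), 'opening': 0.9995824812080822}
```

View pics/s0.png

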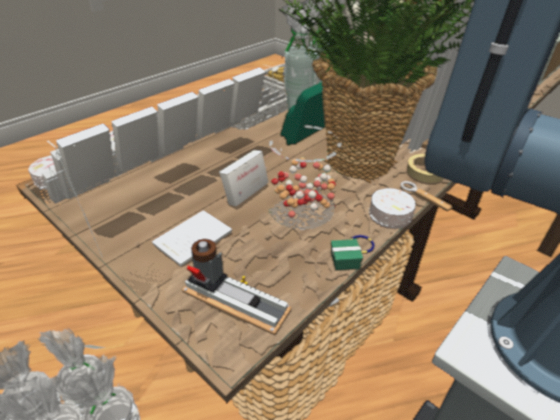

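View pics/t0.png

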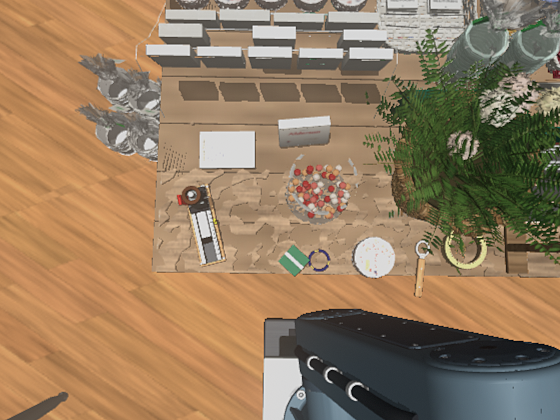

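The scene view shows the ring on its peg at about (204,248), the pad at (193,238), and the channel from (185,285) to (285,320). In the top view the ring is at (190,195), the pad at (227,150) and the channel at (207,230). The box, bangle and coasters are well to the right. Next I'll make enlarged crops.

```bash
python3 - <<'E'
import cv2,numpy as np
s=cv2.imread('pics/s0.png')[170:340,140:310];t=cv2.imread('pics/t0.png')[120:275,150:290]
f=lambda a,k:cv2.resize(a,None,fx=k,fy=k,interpolation=cv2.INTER_CUBIC)
cv2.imwrite('pics/s0c.png',f(s,3.5));cv2.imwrite('pics/t0c.png',f(t,3.8))
E
```

```text
(no output)
```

View pics/s0c.png

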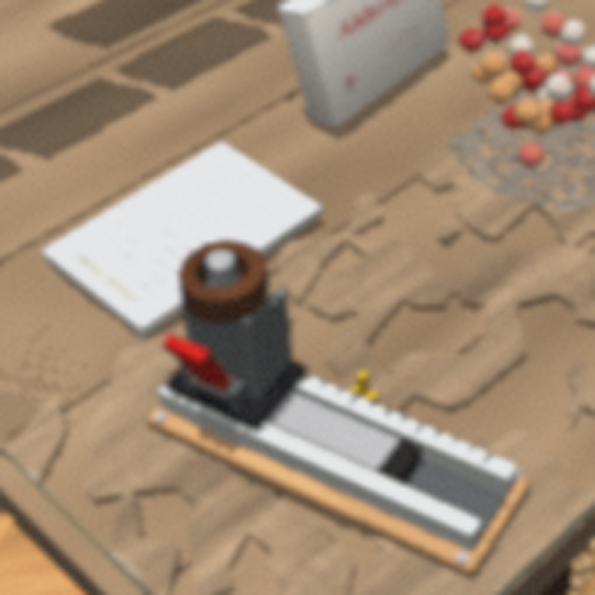

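View pics/t0c.png

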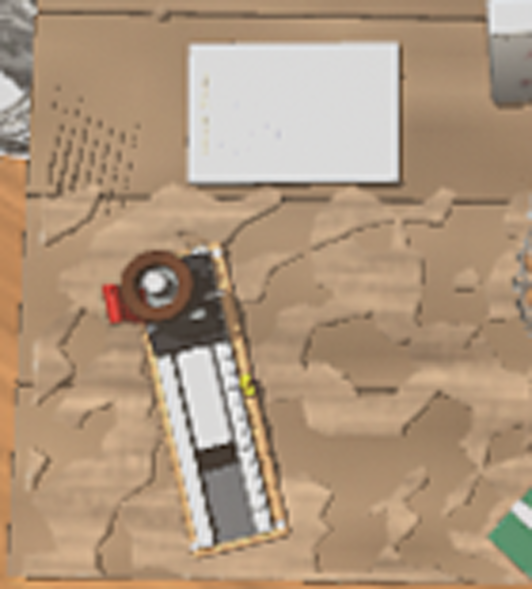

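The crops are clear. In the scene crop the ring is at (224,270), the yellow clip at (362,387), and the channel's near corners at (470,560) and (525,480). In the top crop the ring is at (157,287), the clip blade at (248,384), the board's right edge runs from (217,245) to (287,530), and the pad's corners are (190,44) to (400,184). Now I'll turn these into positions.

```bash
python3 - <<'E'
from h import *
np.set_printoptions(precision=4,suppress=True)
a=cam('scene');b=cam('top')
S=lambda u,v:(u/3.5+140,v/3.5+170)
T=lambda u,v:(u/3.8+150,v/3.8+120)
print('ring top',tri(a,S(224,270),b,T(157,285)))
print('peg top',tri(a,S(222,258),b,T(158,281)))
print('clip',tri(a,S(363,376),b,T(248,382)))
hs=cv2.cvtColor(b['img'],cv2.COLOR_RGB2HSV)
for n,c in(('top',b),('scene',a)):
    hs=cv2.cvtColor(c['img'],cv2.COLOR_RGB2HSV)
    m=((hs[...,0]>22)&(hs[...,0]<35)&(hs[...,1]>150)&(hs[...,2]>110)).astype(np.uint8)
    if n=='top':m[:190]=0;m[:,:190]=0;m[230:]=0;m[:,240:]=0
    else: m[:270]=0;m[290:]=0;m[:,:230]=0;m[:,260:]=0
    y,x=np.nonzero(m);print(n,'yellow',len(x),x.mean(),y.mean(),list(zip(x,y)))
print('board corners z=.01')
for p in((217,245),(287,530),(195,555)):print(onz(b,*T(*p),.01))
print('wall tops z=.026')
for p in((150,340),(160,360),(190,545)):print(onz(b,*T(*p),.026))
print('scene board z=.01');
for p in((150,412),(468,563),(525,480)):print(onz(a,*S(*p),.01))
print('pad top');
for p in((190,44),(400,43),(399,182),(190,182)):print(onz(b,*T(*p),.009))
for p in((43,252),(222,142),(320,207),(145,328)):print(onz(a,*S(*p),.009))
print('pad corner tri',tri(a,S(222,142),b,T(400,43)),tri(a,S(145,328),b,T(190,182)))
E
```

```text
ring top (array([0.5248, 0.3266, 0.1105]), np.float64(0.00017594256276229724))
peg top (array([0.5266, 0.3252, 0.1165]), np.float64(0.0009473151108095057))
clip (array([0.4761, 0.2817, 0.0336]), np.float64(0.001712327825606051))
top yellow 14 214.35714285714286 221.0 [(np.int64(213), np.int64(219)), (np.int64(214), np.int64(219)), (np.int64(215), np.int64(219)), (np.int64(213), np.int64(220)), (np.int64(214), np.int64(220)), (np.int64(215), np.int64(220)), (np.int64(213), np.int64(221)), (np.int64(214), np.int64(221)), (np.int64(214), np.int64(222)), (np.int64(215), np.int64(222)), (np.int64(216), np.int64(222)), (np.int64(214), np.int64(223)), (np.int64(215), np.int64(223)), (np.int64(216), np.int64(223))]
scene yellow 14 243.35714285714286 279.5 [(np.int64(243), np.int64(276)), (np.int64(244), np.int64(276)), (np.int64(242), np.int64(277)), (np.int64(243), np.int64(277)), (np.int64(244), np.int64(277)), (np.int64(243), np.int64(278)), (np.int64(241), np.int64(280)), (np.int64(242), np.int64(280)), (np.int64(241), np.int64(281)), (np.int64(242), np.int64(281)), (np.int64(245), np.int64(282)), (np.int64(246), np.int64(282)), (np.int64(245), np.int64(283)), (np.int64(246), np.int64(283))]
board corners z=.01
[0.5686 0.3079 0.01  ]
[0.3823 0.2561 0.01  ]
[0.3654 0.3148 0.01  ]
wall tops z=.026
[0.5026 0.3463 0.026 ]
[0.4897 0.3393 0.026 ]
[0.3716 0.3155 0.026 ]
scene board z=.01
[0.5569 0.3638 0.01  ]
[0.3685 0.3156 0.01  ]
[0.3813 0.2597 0.01  ]
pad top
[0.7056 0.3311 0.009 ]
[0.7086 0.1902 0.009 ]
[0.6132 0.1889 0.009 ]
[0.611  0.3275 0.009 ]
[0.7045 0.3321 0.009 ]
[0.7092 0.192  0.009 ]
[0.6148 0.1906 0.009 ]
[0.6096 0.328  0.009 ]
pad corner tri (array([0.7095, 0.1908, 0.0079]), np.float64(0.001558813604468456)) (array([0.6111, 0.3275, 0.0077]), np.float64(0.0006255328524264122))
```

```bash
python3 - <<'E'
from h import *
np.set_printoptions(precision=3,suppress=True)
a=cam('scene');b=cam('top')
for p in((340,168),(368,178),(398,170)):print('basket base',onz(a,*p,0))
for z in(.2,.3):print(z,[onz(a,*p,z)[:2] for p in((318,75),(345,95),(435,85))],[onz(b,*p,z)[:2] for p in((393,170),(400,210),(430,235))])
print('foliage',[onz(b,*p,.4)[:2] for p in((365,180),(385,150),(430,240),(520,240))])
E
```

```text
basket base [ 0.596 -0.184  0.   ]
basket base [ 0.514 -0.197  0.   ]
basket base [ 0.477 -0.285  0.   ]
0.2 [array([ 0.741, -0.248]), array([ 0.613, -0.193]), array([ 0.484, -0.409])] [array([ 0.57 , -0.111]), array([ 0.485, -0.124]), array([ 0.434, -0.185])]
0.3 [array([ 0.583, -0.039]), array([0.485, 0.002]), array([ 0.387, -0.162])] [array([ 0.547, -0.085]), array([ 0.472, -0.097]), array([ 0.426, -0.151])]
foliage [array([ 0.506, -0.013]), array([ 0.557, -0.047]), array([ 0.41 , -0.117]), array([ 0.412, -0.262])]
```

Request:
move_arm(moves=[{"gripper": 100, "x": 0, "y": 0, "z": 0, "roll": 3.6}, {"gripper": 100, "x": -4.9, "y": -2.5, "z": 0}, {"gripper": 100, "x": -4.9, "y": -2.5, "z": 0}, {"gripper": 100, "x": -4.9, "y": -2.5, "z": 0}, {"gripper": 100, "x": -4.9, "y": -2.5, "z": 0}])

```text
validation failed for argument at $.mo...
```

Request:
move_arm(moves=[{"gripper": 100, "x": -4.3, "y": -3.2, "z": 0}, {"gripper": 100, "x": -4.3, "y": -3.2, "z": 0}, {"gripper": 100, "x": -4.3, "y": -3.2, "z": 0}, {"gripper": 100, "x": -4.3, "y": -3.2, "z": 0}, {"gripper": 100}])

```text
validation failed for argument at $.mo...
```

Request:
move_arm(moves=[{"gripper": 100, "x": 0, "y": 0, "z": 0, "roll": 3.6}, {"gripper": 100, "x": -4.9, "y": -2.5, "z": 0, "roll": 0}, {"gripper": 100, "x": -4.9, "y": -2.5, "z": 0, "roll": 0}, {"gripper": 100, "x": -4.9, "y": -2.5, "z": 0, "roll": 0}, {"gripper": 100, "x": -4.9, "y": -2.5, "z": 0, "roll": 0}])

```text
time_s: 0.92
eef_pos: [0.2294, -0.328, 0.4046]
eef_rot: [-0.0, 0.793, -0.609, 0.0]
wrist_force: [0.7, 0.4, 0.0]
opening: 1.001
```

Request:
move_arm(moves=[{"gripper": 100, "x": -4.3, "y": -3.2, "z": 0, "roll": 0}, {"gripper": 100, "x": -4.3, "y": -3.2, "z": 0, "roll": 0}, {"gripper": 100, "x": -4.3, "y": -3.2, "z": 0, "roll": 0}, {"gripper": 100, "x": -4.3, "y": -3.2, "z": 0, "roll": 0}, {"gripper": 100, "x": 0, "y": 0, "z": 0, "roll": 0}])

```text
time_s: 1.55
eef_pos: [0.3091, -0.1273, 0.4048]
eef_rot: [-0.0, 0.796, -0.606, 0.0]
wrist_force: [0.1, -0.3, -0.1]
opening: 1.001
```

Request:
move_arm(moves=[{"gripper": 100, "x": -4.1, "y": -1.9, "z": 0, "roll": 0}, {"gripper": 100, "x": -4.1, "y": -1.9, "z": 0, "roll": 0}, {"gripper": 100, "x": -4.1, "y": -1.9, "z": 0, "roll": 0}, {"gripper": 100, "x": -4.1, "y": -1.9, "z": 0, "roll": 0}, {"gripper": 100, "x": -3.6, "y": -4.2, "z": 0, "roll": 0}])

```text
time_s: 2.17
eef_pos: [0.3708, 0.0938, 0.4052]
eef_rot: [-0.0, 0.793, -0.609, 0.001]
wrist_force: [0.7, -1.7, 0.9]
opening: 0.998
```

Request:
move_arm(moves=[{"gripper": 100, "x": -3.6, "y": -4.2, "z": 0, "roll": 0}, {"gripper": 100, "x": -3.6, "y": -4.2, "z": 0, "roll": 0}, {"gripper": 100, "x": -3.6, "y": -4.2, "z": 0, "roll": 0}, {"gripper": 100, "x": -3.6, "y": -4.2, "z": 0, "roll": 0}, {"gripper": 100, "x": -1.8, "y": -2.1, "z": 0, "roll": 0}])

```text
time_s: 2.8
eef_pos: [0.5132, 0.2995, 0.404]
eef_rot: [0.0, 0.793, -0.609, 0.0]
wrist_force: [-0.4, -1.0, 0.4]
opening: 1.003
```

```bash
python3 - <<'E'
from h import *
o=ctrl.get_obs();print(o['eef_pos'],o['eef_rot'])
a=cam('scene');b=cam('top')
f=lambda c,k:cv2.resize(cv2.cvtColor(c,cv2.COLOR_RGB2BGR),None,fx=k,fy=k,interpolation=cv2.INTER_CUBIC)
cv2.imwrite('pics/b1.png',np.hstack([f(a['img'][150:340,140:310],2.3)[:430],f(b['img'][110:297,150:290],2.3)[:430]]))
p=o['eef_pos']
tgt=np.array([.5255,.3262]);d=tgt-p[:2];w,x,y,z=o['eef_rot'];X=np.array([x*x-y*y,2*x*y]);Y=np.array([X[1],-X[0]]);print('cm',d@X*100,d@Y*100,np.degrees(np.arctan2(X[1],X[0])))
E
```

```text
[0.51322956 0.2995132  0.40398374] [ 1.06476827e-04  7.93457800e-01 -6.08625260e-01  3.57262968e-05]
cm -2.2595204169415153 -1.876714388885927 -74.98033366956604
```

Request:
move_arm(moves=[{"gripper": 100, "x": -2.3, "y": -1.9, "z": 0, "roll": 0}, {"gripper": 100, "x": 0, "y": 0, "z": 4.5, "roll": 0}, {"gripper": 100, "x": 0, "y": 0, "z": 4.5, "roll": 0}, {"gripper": 100, "x": 0, "y": 0, "z": 4.6, "roll": 0}, {"gripper": 100, "x": 0, "y": 0, "z": 0, "roll": 0}])

```text
time_s: 3.52
eef_pos: [0.5222, 0.3236, 0.2645]
eef_rot: [0.004, 0.793, -0.609, -0.002]
wrist_force: [-1.0, -0.2, 0.4]
opening: 0.996
```

```bash
python3 - <<'E'
from h import *
o=ctrl.get_obs();print(o['eef_pos'],o['eef_rot'],o['wrist_force'])
a=cam('scene');b=cam('top')
f=lambda c,k:cv2.resize(cv2.cvtColor(c,cv2.COLOR_RGB2BGR),None,fx=k,fy=k,interpolation=cv2.INTER_CUBIC)
cv2.imwrite('pics/b1.png',np.hstack([f(a['img'][190:320,150:260],3.6),f(b['img'][150:280,150:260],3.6)]))
E
```

```text
[0.52224931 0.32355636 0.26454118] [ 0.00401381  0.79292843 -0.60929731 -0.00227769] [-0.9780278  -0.16707022  0.37280746]
```

View pics/b1.png

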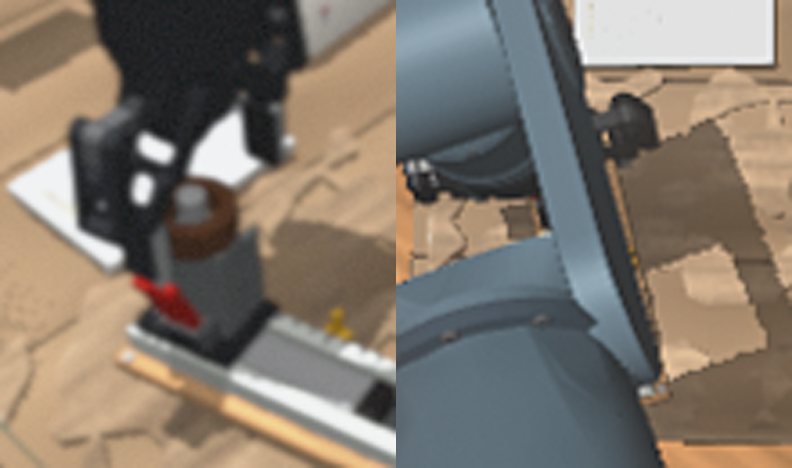

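The fingers straddle the ring, with the left one just above the red lever. The ring is at about (205,215) in the left half. I'll rise 4 mm and close.

Request:
move_arm(moves=[{"gripper": 100, "x": 0, "y": 0, "z": -0.4, "roll": 0}, {"gripper": 45, "x": 0, "y": 0, "z": 0, "roll": 0}, {"gripper": 40, "x": 0, "y": 0, "z": 0, "roll": 0}, {"gripper": 40, "x": 0, "y": 0, "z": 0, "roll": 0}, {"gripper": 40, "x": 0, "y": 0, "z": 0, "roll": 0}])

```text
time_s: 4.25
eef_pos: [0.5239, 0.3261, 0.2743]
eef_rot: [-0.001, 0.793, -0.609, 0.001]
wrist_force: [-1.8, -1.7, 7.5]
opening: 0.488
```

Request:
move_arm(moves=[{"gripper": 30, "x": 0, "y": 0, "z": 0, "roll": 0}, {"gripper": 30, "x": 0, "y": 0, "z": 0, "roll": 0}, {"gripper": 30, "x": 0, "y": 0, "z": -1.5, "roll": 0}, {"gripper": 30, "x": 0, "y": 0, "z": -2.5, "roll": 0}, {"gripper": 30, "x": 0, "y": 0, "z": -4, "roll": 0}])

```text
time_s: 4.88
eef_pos: [0.523, 0.3257, 0.3526]
eef_rot: [0.001, 0.793, -0.609, -0.001]
wrist_force: [0.3, 0.0, -0.5]
opening: 0.481
```

```bash
python3 - <<'E'
from h import *
o=ctrl.get_obs();print(o['eef_pos'],o['eef_rot'],o['wrist_force'],o['opening'])
a=cam('scene');b=cam('top')
f=lambda c,k:cv2.resize(cv2.cvtColor(c,cv2.COLOR_RGB2BGR),None,fx=k,fy=k,interpolation=cv2.INTER_CUBIC)
cv2.imwrite('pics/b2.png',f(a['img'][160:320,150:290],3.6))
E
```

```text
[0.52302662 0.32567494 0.35264415] [ 0.00129923  0.79342462 -0.6086666  -0.00081566] [ 0.26205837  0.03075737 -0.45595717] 0.4811012765744344
```

View pics/b2.png

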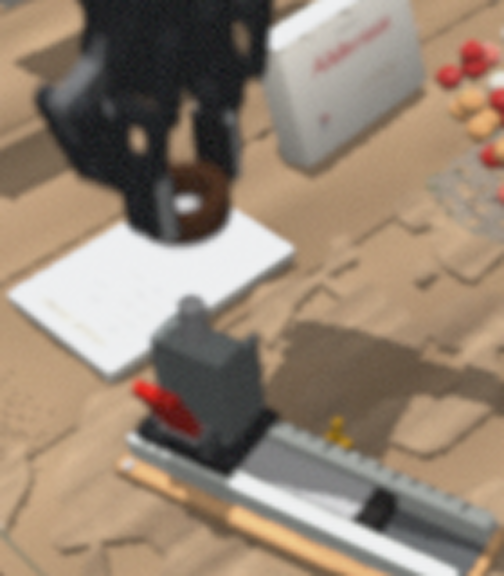

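Picture 6 shows the ring held clear above the peg, with the lever still open. The leg is still drawn in. Next I carry the ring to the pad's centre, about (0.657, 0.262).

Request:
move_arm(moves=[{"gripper": 30, "x": 3.1, "y": -3.8, "z": 0, "roll": 0}, {"gripper": 30, "x": 3.1, "y": -3.8, "z": 0, "roll": 0}, {"gripper": 30, "x": 3.1, "y": -3.8, "z": 0, "roll": 0}, {"gripper": 30, "x": 0, "y": 0, "z": 5, "roll": 0}, {"gripper": 30, "x": 0, "y": 0, "z": 5, "roll": 0}])

```text
time_s: 5.6
eef_pos: [0.6585, 0.2649, 0.252]
eef_rot: [-0.001, 0.793, -0.609, 0.0]
wrist_force: [0.4, 0.3, -0.6]
opening: 0.481
```

Request:
move_arm(moves=[{"gripper": 30, "x": 0, "y": 0, "z": 3, "roll": 0}, {"gripper": 30, "x": 0, "y": 0, "z": 1.5, "roll": 0}, {"gripper": 30, "x": 0, "y": 0, "z": 0.7, "roll": 0}, {"gripper": 30, "x": 0, "y": 0, "z": 0.5, "roll": 0}, {"gripper": 30, "x": 0, "y": 0, "z": 0, "roll": 0}])

```text
time_s: 6.22
eef_pos: [0.6581, 0.2657, 0.1967]
eef_rot: [-0.001, 0.793, -0.609, 0.0]
wrist_force: [-1.1, -0.1, 0.1]
opening: 0.481
```

Request:
move_arm(moves=[{"gripper": 30, "x": 0, "y": 0, "z": 0.3, "roll": 0}, {"gripper": 30, "x": 0, "y": 0, "z": 0.2, "roll": 0}, {"gripper": 30, "x": 0, "y": 0, "z": 0, "roll": 0}])

```text
time_s: 6.6
eef_pos: [0.6577, 0.2655, 0.1906]
eef_rot: [0.0, 0.793, -0.609, -0.0]
wrist_force: [0.7, 0.4, 0.1]
opening: 0.478
```

Request:
move_arm(moves=[{"gripper": 30, "x": 0, "y": 0, "z": 0.2, "roll": 0}, {"gripper": 30, "x": 0, "y": 0, "z": 0, "roll": 0}])

```text
time_s: 6.85
eef_pos: [0.658, 0.2656, 0.1894]
eef_rot: [-0.0, 0.793, -0.609, 0.0]
wrist_force: [-1.6, -0.8, 3.7]
opening: 0.482
```

```bash
python3 - <<'E'
from h import *
o=ctrl.get_obs();print(o['eef_pos'],o['wrist_force'],o['opening'])
a=cam('scene')
f=lambda c,k:cv2.resize(cv2.cvtColor(c,cv2.COLOR_RGB2BGR),None,fx=k,fy=k,interpolation=cv2.INTER_CUBIC)
cv2.imwrite('pics/b3.png',f(a['img'][170:310,140:270],4))
E
```

```text
[0.65795124 0.26558376 0.18937032] [-1.58940442 -0.77339839  3.72532824] 0.48159890524964877
```

View pics/b3.png

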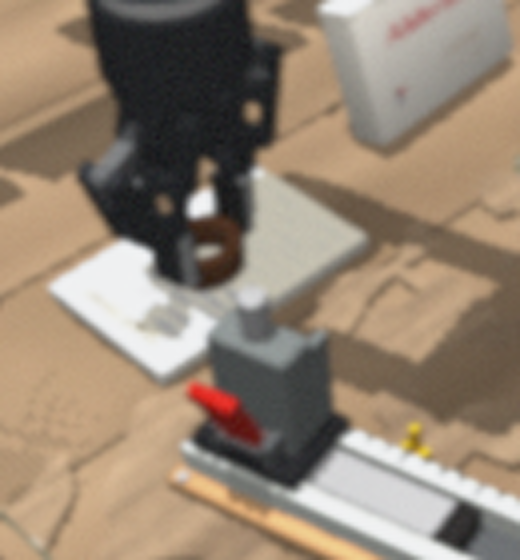

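Contact shows 3.7 N up, and the ring sits on the pad in picture 7. I'll let go and rise.

Request:
move_arm(moves=[{"gripper": 60, "x": 0, "y": 0, "z": 0, "roll": 0}, {"gripper": 85, "x": 0, "y": 0, "z": 0, "roll": 0}, {"gripper": 85, "x": 0, "y": 0, "z": 0, "roll": 0}, {"gripper": 85, "x": 0, "y": 0, "z": -2, "roll": 0}, {"gripper": 85, "x": 0, "y": 0, "z": -4, "roll": 0}])

```text
time_s: 7.52
eef_pos: [0.6571, 0.2653, 0.2482]
eef_rot: [0.001, 0.793, -0.609, -0.001]
wrist_force: [0.2, 0.0, -0.5]
opening: 0.852
```

Request:
move_arm(moves=[{"gripper": 100, "x": 0, "y": 0, "z": -5, "roll": 0}, {"gripper": 100, "x": 0, "y": 0, "z": -5, "roll": 0}, {"gripper": 100, "x": 0, "y": 0, "z": -4, "roll": 0}, {"gripper": 100, "x": 0, "y": 0, "z": 0, "roll": 0}])

```text
time_s: 8.02
eef_pos: [0.6587, 0.2658, 0.3962]
eef_rot: [-0.004, 0.793, -0.609, 0.004]
wrist_force: [0.5, 0.8, 0.3]
opening: 0.999
```

```bash
python3 - <<'E'
from h import *
np.set_printoptions(precision=4,suppress=True)
o=ctrl.get_obs();print(o['eef_pos'],o['opening'])
a=cam('scene','s4.png');b=cam('top','t4.png')
f=lambda c,k:cv2.resize(cv2.cvtColor(c,cv2.COLOR_RGB2BGR),None,fx=k,fy=k,interpolation=cv2.INTER_CUBIC)
cv2.imwrite('pics/b4.png',np.hstack([f(a['img'][190:330,150:300],2.7),f(b['img'][130:270,160:300],2.7)]))
E
```

```text
[0.6587 0.2658 0.3962] 0.9985386115492091
```

View pics/b4.png

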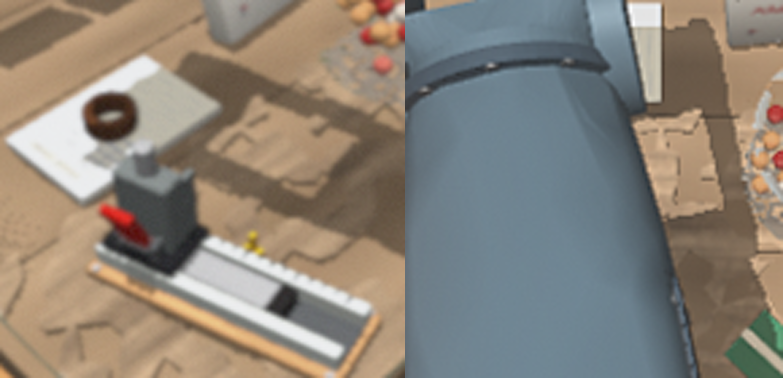

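Picture 8 shows the ring flat and free on the pad, at crop (110,115), with the lever still open. I go above the grip with the right finger planned just outside its -y face, on the +x side of the rib.

Request:
move_arm(moves=[{"gripper": 75, "x": -3.7, "y": 3.7, "z": 0, "roll": 0}, {"gripper": 75, "x": -3.7, "y": 3.7, "z": 0, "roll": 0}, {"gripper": 75, "x": -3.7, "y": 3.7, "z": 0, "roll": 0}, {"gripper": 75, "x": 0, "y": 0, "z": 4, "roll": 0}, {"gripper": 75, "x": 0, "y": 0, "z": 0, "roll": 0}])

```text
time_s: 8.75
eef_pos: [0.5197, 0.3437, 0.3442]
eef_rot: [0.004, 0.794, -0.608, -0.002]
wrist_force: [-0.9, -0.2, 0.0]
opening: 0.749
```

```bash
cat >> h.py <<'E'
u=np.array([np.cos(np.radians(15)),np.sin(np.radians(15))]);n=np.array([-u[1],u[0]])
G=np.array([.5262,.3262])
def gf(p): d=np.asarray(p)[:2]-G; return np.array([d@u,d@n])*1000
E
python3 - <<'E'
from h import *
np.set_printoptions(precision=4,suppress=True)
o=ctrl.get_obs();print(o['eef_pos'],o['eef_rot'],o['opening'],'grip frame mm',gf(o['eef_pos']))
a=cam('scene')
S=lambda x,y:(x/2.7+150,y/2.7+190)
print('peg',gf(onz(a,*S(146,149),.118)),'ring on pad',onz(a,*S(110,115),.027))
print('clip z.036',gf(onz(a,243.2,276.8,.036)))
for nme,p in(('rightwall',(214,238)),('block topleft-near corner',(0,0))):pass
E
```

```text
[0.5197 0.3437 0.3442] [ 0.0041  0.7937 -0.6083 -0.0023] 0.7493375654632025 grip frame mm [-1.7883 18.5967]
peg [-3.6242  2.6558] ring on pad [0.6524 0.2693 0.027 ]
clip z.036 [-58.603  -28.9233]
```

Request:
move_arm(moves=[{"gripper": 75, "x": 0, "y": -0.3, "z": 4, "roll": 0}, {"gripper": 75, "x": 0, "y": 0, "z": 4, "roll": 0}, {"gripper": 75, "x": 0, "y": 0, "z": 0, "roll": 0}, {"gripper": 75, "x": 0, "y": 0, "z": 0, "roll": 0}])

```text
time_s: 9.3
eef_pos: [0.526, 0.3448, 0.2707]
eef_rot: [-0.001, 0.793, -0.609, 0.001]
wrist_force: [0.5, 0.2, 1.9]
opening: 0.752
```

```bash
python3 - <<'E'
from h import *
np.set_printoptions(precision=4,suppress=True)
o=ctrl.get_obs();print(o['eef_pos'],o['eef_rot'],o['opening'],'grip frame mm',gf(o['eef_pos']),o['wrist_force'])
a=cam('scene');b=cam('top')
f=lambda c,k:cv2.resize(cv2.cvtColor(c,cv2.COLOR_RGB2BGR),None,fx=k,fy=k,interpolation=cv2.INTER_CUBIC)
cv2.imwrite('pics/b5.png',np.hstack([f(a['img'][200:320,160:270],3.6),f(b['img'][160:280,160:270],3.6)]))
E
```

```text
[0.526  0.3448 0.2707] [-0.001   0.7932 -0.609   0.0006] 0.7519908618498411 grip frame mm [ 4.5655 18.0004] [0.5025 0.1842 1.8892]
```

View pics/b5.png

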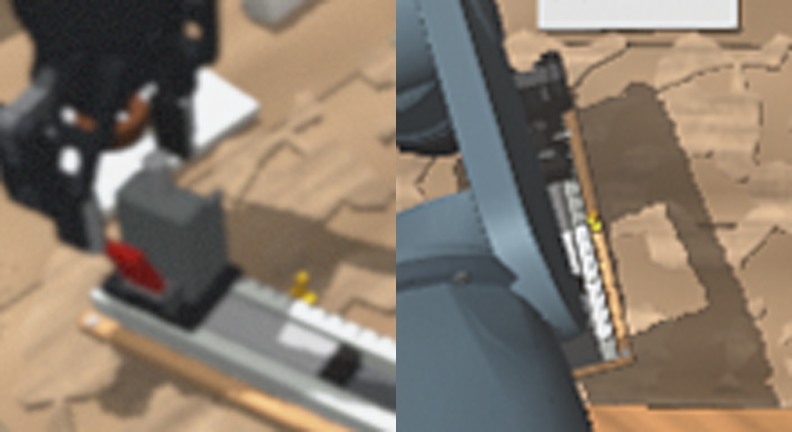

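Picture 9 shows the fingers straddling block and lever, and the clip is visible in the top view at right-half pixel (595,221). I go down the last 4 cm.

Request:
move_arm(moves=[{"gripper": 75, "x": 0, "y": 0, "z": 2, "roll": 0}, {"gripper": 75, "x": 0, "y": 0, "z": 2, "roll": 0}, {"gripper": 75, "x": 0, "y": 0, "z": 0, "roll": 0}, {"gripper": 75, "x": 0, "y": 0, "z": 0, "roll": 0}])

```text
time_s: 9.9
eef_pos: [0.5247, 0.3448, 0.2283]
eef_rot: [0.0, 0.793, -0.609, -0.0]
wrist_force: [0.5, 0.2, -0.2]
opening: 0.747
```

Request:
move_arm(moves=[{"gripper": 75, "x": 0, "y": 1, "z": 0, "roll": 0}, {"gripper": 75, "x": 0, "y": 0.6, "z": 0, "roll": 0}, {"gripper": 75, "x": 0, "y": 0.6, "z": 0, "roll": 0}, {"gripper": 75, "x": 0, "y": 0, "z": 0, "roll": 0}])

```text
time_s: 10.4
eef_pos: [0.503, 0.3391, 0.2291]
eef_rot: [-0.0, 0.793, -0.609, 0.0]
wrist_force: [0.7, 0.5, 0.9]
opening: 0.752
```

```bash
python3 - <<'E'
from h import *
np.set_printoptions(precision=4,suppress=True)
o=ctrl.get_obs();F=o['wrist_force'];print(o['eef_pos'],o['opening'],'grip frame mm',gf(o['eef_pos']),'F along u,n,z',F[:2]@u,F[:2]@n,F[2])
E
```

```text
[0.503  0.3391 0.2291] 0.7523108255402674 grip frame mm [-19.0475  18.4488] F along u,n,z 0.7806589702588498 0.27536672610287394 0.9392664155062967
```

Request:
move_arm(moves=[{"gripper": 75, "x": 0, "y": 1, "z": 0, "roll": 0}, {"gripper": 75, "x": 0, "y": 1, "z": 0, "roll": 0}, {"gripper": 75, "x": 0, "y": 1, "z": 0, "roll": 0}, {"gripper": 75, "x": 0, "y": 1, "z": 0, "roll": 0}, {"gripper": 75, "x": 0, "y": 0, "z": 0, "roll": 0}])

```text
time_s: 11.02
eef_pos: [0.4637, 0.3285, 0.2284]
eef_rot: [0.001, 0.793, -0.609, -0.0]
wrist_force: [0.9, 0.6, -0.5]
opening: 0.748
```

```bash
python3 - <<'E'
from h import *
np.set_printoptions(precision=4,suppress=True)
o=ctrl.get_obs();F=o['wrist_force'];print(o['eef_pos'],o['opening'],'grip frame mm',gf(o['eef_pos']),'F along u,n,z',F[:2]@u,F[:2]@n,F[2])
a=cam('scene','s6.png');b=cam('top','t6.png')
f=lambda c,k:cv2.resize(cv2.cvtColor(c,cv2.COLOR_RGB2BGR),None,fx=k,fy=k,interpolation=cv2.INTER_CUBIC)
cv2.imwrite('pics/b6.png',np.hstack([f(a['img'][210:330,170:280],3.6),f(b['img'][175:275,170:262],4.32)]))
E
```

```text
[0.4637 0.3285 0.2284] 0.7475473921983998 grip frame mm [-59.7598  18.4203] F along u,n,z 1.0668025593057133 0.3717886265120024 -0.5273868685988239
```

View pics/b6.png

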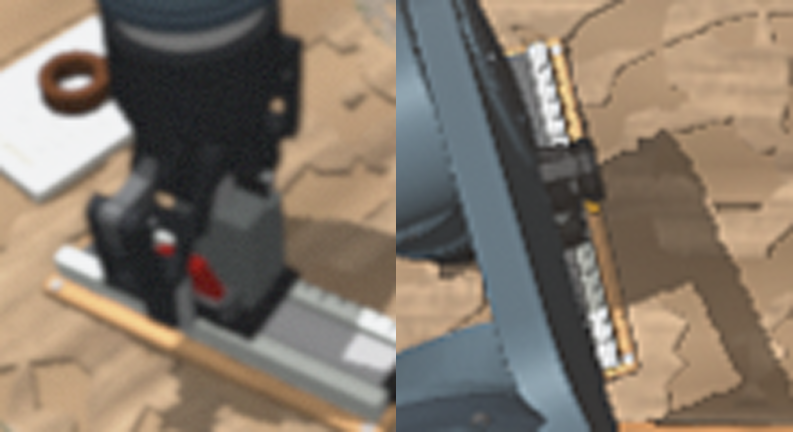

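Picture 10 shows the leg following on the rib with the lever still open. The plate's front corners are at about (250,338) and (300,268) in the left half. The clip is just visible at (595,207) in the right half. I'll measure the displacement from the plate's front edge.

```bash
python3 - <<'E'
from h import *
np.set_printoptions(precision=1,suppress=True)
a=cam('scene')
S0=lambda x,y:(x/3.5+140,y/3.5+170)
S1=lambda x,y:(x/3.6+170,y/3.6+210)
for nm,c in(('before',[S0(262,422),S0(303,370)]),('now',[S1(250,338),S1(300,268)])):
    print(nm,[gf(onz(a,*p,.035)) for p in c])
# profiles: luminance along the plate top line y=+14 and -14 (grip frame), z=.035
for fn in('s0.png','s6.png'):
    g=cv2.cvtColor(cv2.imread('pics/'+fn),cv2.COLOR_BGR2GRAY).astype(np.float32)
    for y in(16,-16):
        xs=np.arange(-120,-20,2)
        P=[np.append(G+(x*u+y*n)/1000,.035) for x in xs]
        uv=np.array([proj(a,p) for p in P],np.float32)
        v=cv2.remap(g,uv[None,:,0],uv[None,:,1],cv2.INTER_LINEAR)[0]
        print(fn,y,dict(zip(xs.tolist(),v.astype(int).tolist())))
E
```

```text
before [array([-30.9,  22. ]), array([-29.7, -17.3])]
now [array([-85.1,  26.1]), array([-83.9, -22.8])]
s0.png 16 {-120: 103, -118: 102, -116: 94, -114: 71, -112: 45, -110: 34, -108: 36, -106: 44, -104: 47, -102: 45, -100: 56, -98: 101, -96: 157, -94: 188, -92: 195, -90: 194, -88: 194, -86: 195, -84: 193, -82: 195, -80: 193, -78: 192, -76: 193, -74: 192, -72: 192, -70: 193, -68: 193, -66: 191, -64: 192, -62: 192, -60: 191, -58: 192, -56: 190, -54: 189, -52: 190, -50: 191, -48: 191, -46: 191, -44: 193, -42: 191, -40: 191, -38: 187, -36: 169, -34: 136, -32: 101, -30: 66, -28: 43, -26: 38, -24: 42, -22: 42}
s0.png -16 {-120: 179, -118: 191, -116: 194, -114: 176, -112: 158, -110: 173, -108: 190, -106: 191, -104: 176, -102: 166, -100: 173, -98: 189, -96: 188, -94: 173, -92: 160, -90: 168, -88: 182, -86: 182, -84: 164, -82: 159, -80: 174, -78: 187, -76: 180, -74: 161, -72: 167, -70: 188, -68: 200, -66: 186, -64: 160, -62: 160, -60: 181, -58: 197, -56: 190, -54: 175, -52: 174, -50: 186, -48: 194, -46: 186, -44: 173, -42: 172, -40: 183, -38: 197, -36: 187, -34: 154, -32: 116, -30: 77, -28: 
[... 309 characters left out ...]
50, -66: 52, -64: 55, -62: 60, -60: 68, -58: 79, -56: 79, -54: 81, -52: 77, -50: 75, -48: 73, -46: 71, -44: 73, -42: 83, -40: 91, -38: 84, -36: 65, -34: 43, -32: 36, -30: 36, -28: 34, -26: 32, -24: 29, -22: 31}
s6.png -16 {-120: 130, -118: 137, -116: 135, -114: 127, -112: 114, -110: 123, -108: 136, -106: 134, -104: 126, -102: 118, -100: 123, -98: 134, -96: 134, -94: 125, -92: 119, -90: 124, -88: 120, -86: 92, -84: 56, -82: 38, -80: 33, -78: 36, -76: 45, -74: 58, -72: 64, -70: 66, -68: 65, -66: 64, -64: 65, -62: 63, -60: 65, -58: 67, -56: 67, -54: 67, -52: 68, -50: 68, -48: 67, -46: 68, -44: 67, -42: 68, -40: 70, -38: 68, -36: 69, -34: 68, -32: 67, -30: 64, -28: 56, -26: 44, -24: 38, -22: 39}
```

```bash
python3 - <<'E'
from h import *
np.set_printoptions(precision=1,suppress=True)
a=cam('scene');b=cam('top')
for nm,c,fn,box in(('scene',a,'s0.png',(268,290,230,260)),('top',b,'t0.png',(205,232,200,235))):
    im=cv2.imread('pics/'+fn).astype(np.float32);g=im.mean(2)
    yel=np.minimum(im[...,2],im[...,1])-im[...,0]
    r0,r1,c0,c1=box;w=yel[r0:r1,c0:c1].copy();w=np.clip(w-(70 if nm=='scene' else 80),0,None)
    yy,xx=np.mgrid[r0:r1,c0:c1]
    # restrict to blob
    k,lab,st,ce=cv2.connectedComponentsWithStats((w>0).astype(np.uint8),connectivity=8)
    j=max(range(1,k),key=lambda i:w[lab==i].sum());print(nm,st[j],[ (st[i].tolist()) for i in range(1,k)])
    for y in range(r0,r1):
        s=w[y-r0]*(lab[y-r0]==j)
        if s.sum()>5:
            cx=(s*xx[y-r0]).sum()/s.sum();o,d=ray(c,cx,y)
            dd=o[:2]-G;t=(-.029-dd@n)/(d[:2]@n);P=o+t*d;print(' row',y,'col %.1f'%cx,'w %.0f'%s.sum(),'x on y=-29: %.1f z %.1f'%(gf(P)[0],P[2]*1000),'onz.03',gf(onz(c,cx,y,.03)))
    for y in(16,-16):
        xs=np.arange(-42,-22,1.);uv=np.array([proj(c,np.append(G+(x*u+y*n)/1000,.035)) for x in xs],np.float32)
        v=cv2.remap(g,uv[None,:,0],uv[None,:,1],cv2.INTER_LINEAR)[0];print('edge',y,v.astype(int))
E
```

```text
scene [11 12  6  4 12] [[12, 8, 3, 3, 6], [11, 12, 6, 4, 12]]
 row 280 col 241.9 w 51 x on y=-29: -55.1 z 25.2 onz.03 [-57.5 -25.5]
 row 281 col 242.0 w 65 x on y=-29: -55.2 z 22.5 onz.03 [-59.  -23.6]
 row 282 col 245.2 w 98 x on y=-29: -62.2 z 23.6 onz.03 [-65.4 -24.3]
 row 283 col 245.6 w 65 x on y=-29: -63.0 z 21.2 onz.03 [-67.3 -22.6]
edge 16 [191 191 191 190 187 179 169 154 137 118 101  82  66  52  43  37  39  41
  42  43]
edge -16 [170 176 182 191 196 191 185 170 152 135 115  95  75  59  47  38  39  40
  40  40]
top [13 13  4  6 13] [[13, 13, 4, 6, 13]]
 row 218 col 214.0 w 7 x on y=-29: -54.1 z 35.0 onz.03 [-53.4 -28.4]
 row 219 col 214.2 w 143 x on y=-29: -56.8 z 36.1 onz.03 [-55.9 -28.3]
 row 220 col 213.7 w 95 x on y=-29: -61.0 z 51.6 onz.03 [-58.  -26.6]
 row 221 col 213.8 w 56 x on y=-29: -63.8 z 54.5 onz.03 [-60.4 -26.2]
 row 222 col 215.4 w 89 x on y=-29: -63.2 z 25.6 onz.03 [-63.8 -29.5]
 row 223 col 215.3 w 95 x on y=-29: -66.3 z 31.6 onz.03 [-66.1 -28.8]
edge 16 [200 203 206 210 213 208 200 198 204 211 188 158 124  94  67  61  68  75
  76  78]
edge -16 [201 199 204 212 222 226 231 236 230 220 182 150 114  81  56  65  73  74
  70  65]
```

The top and scene views agree once I allow for the plate's visible front face. The mark is at q ≈ 60–61 mm and the leg is now at about 53.3 mm, so I pull 7 mm more and hold.

Request:
move_arm(moves=[{"gripper": 75, "x": 0, "y": 0.4, "z": 0, "roll": 0}, {"gripper": 75, "x": 0, "y": 0.3, "z": 0, "roll": 0}, {"gripper": 75, "x": 0, "y": 0, "z": 0, "roll": 0}, {"gripper": 75, "x": 0, "y": 0, "z": 0, "roll": 0}, {"gripper": 75, "x": 0, "y": 0, "z": 0, "roll": 0}])

```text
time_s: 11.9
eef_pos: [0.4581, 0.3269, 0.2286]
eef_rot: [0.0, 0.793, -0.609, -0.0]
wrist_force: [0.6, 0.2, -1.3]
opening: 0.746
```

```bash
cat > chk.py <<'E'
from h import *
import sys
np.set_printoptions(precision=2,suppress=True)
o=ctrl.get_obs();F=o['wrist_force'];print('t',o['time_s'],'open',o['opening'],'grip frame mm',gf(o['eef_pos']),'z',o['eef_pos'][2],'F along u,n,z',F[:2]@u,F[:2]@n,F[2])
a=cam('scene',sys.argv[1]+'s.png');b=cam('top',sys.argv[1]+'t.png')
for c in(a,):
    g=c['img'].mean(2).astype(np.float32)
    for y in(16,-16):
        xs=np.arange(-104,-76,1.);uv=np.array([proj(c,np.append(G+(x*u+y*n)/1000,.035)) for x in xs],np.float32)
        v=cv2.remap(g,uv[None,:,0],uv[None,:,1],cv2.INTER_LINEAR)[0]
        h=(v[:8].mean()+v.min())/2;i=np.argmax(v<h);e=xs[i-1]+(v[i-1]-h)/(v[i-1]-v[i]);print('edge',y,e,'q approx',-32.4-e)
f=lambda c,k:cv2.resize(cv2.cvtColor(c,cv2.COLOR_RGB2BGR),None,fx=k,fy=k,interpolation=cv2.INTER_CUBIC)
cv2.imwrite('pics/%s.png'%sys.argv[1],np.hstack([f(a['img'][210:330,170:280],3.6),f(b['img'][200:250,190:236],8.64)]))
E
python3 chk.py b7
```

```text
t 11.9 open 0.7456844226400751 grip frame mm [-65.64  18.29] z 0.2286318755702739 F along u,n,z 0.6085939590354338 0.06457814264135467 -1.3090563706399614
edge 16 -91.49767601490021 q approx 59.09767601490021
edge -16 -91.53571102023125 q approx 59.13571102023125
```

View pics/b7.png

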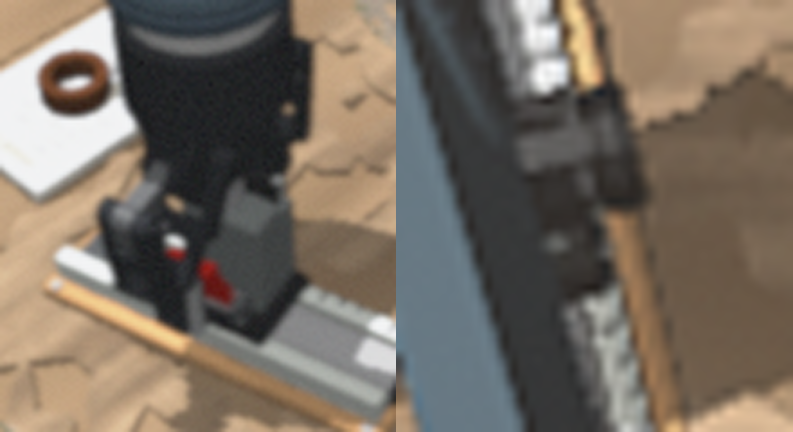

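Picture 11 shows the lever open and the rib held, with the plate edge giving q ≈ 59.1 mm. I add 1 mm and begin closing while shifting, to keep the right finger near the grip face.

Request:
move_arm(moves=[{"gripper": 72, "x": 0, "y": 0.1, "z": 0, "roll": 0}, {"gripper": 69, "x": 0.1, "y": 0, "z": 0, "roll": 0}, {"gripper": 66, "x": 0.1, "y": 0, "z": 0, "roll": 0}, {"gripper": 63, "x": 0.1, "y": 0, "z": 0, "roll": 0}, {"gripper": 60, "x": 0.1, "y": 0, "z": 0, "roll": 0}])

```text
time_s: 12.62
eef_pos: [0.4582, 0.3228, 0.2288]
eef_rot: [-0.0, 0.793, -0.609, -0.0]
wrist_force: [1.3, 1.8, 0.9]
opening: 0.597
```

```bash
python3 chk.py b8
```

```text
t 12.625 open 0.5973314864443261 grip frame mm [-66.53  14.33] z 0.22878351897743018 F along u,n,z 1.708460361584394 1.366554340095524 0.8906748401304607
edge 16 -92.2691759467125 q approx 59.869175946712495
edge -16 -91.73862153291702 q approx 59.338621532917024
```

Request:
move_arm(moves=[{"gripper": 58, "x": 0.1, "y": 0, "z": 0, "roll": 0}, {"gripper": 56, "x": 0.1, "y": 0, "z": 0, "roll": 0}, {"gripper": 54, "x": 0.1, "y": 0, "z": 0, "roll": 0}, {"gripper": 52, "x": 0.1, "y": 0, "z": 0, "roll": 0}, {"gripper": 52, "x": 0, "y": 0, "z": 0, "roll": 0}])

```text
time_s: 13.35
eef_pos: [0.4594, 0.3203, 0.2299]
eef_rot: [-0.002, 0.793, -0.609, -0.0]
wrist_force: [-0.2, 7.8, 5.8]
opening: 0.523
```

```bash
python3 chk.py b9
```

```text
t 13.35 open 0.5226202055687569 grip frame mm [-66.09  11.6 ] z 0.22993893181093733 F along u,n,z 1.8103304605986048 7.5583555286003286 5.800795668082405
edge 16 -91.49017870426178 q approx 59.09017870426178
edge -16 -91.41404736042023 q approx 59.01404736042023
```

Request:
move_arm(moves=[{"gripper": 50, "x": 0.1, "y": 0.1, "z": 0, "roll": 0}, {"gripper": 48, "x": 0.1, "y": 0, "z": 0, "roll": 0}, {"gripper": 46, "x": 0.1, "y": 0, "z": 0, "roll": 0}, {"gripper": 44, "x": 0.1, "y": 0, "z": 0, "roll": 0}, {"gripper": 44, "x": 0, "y": 0, "z": 0, "roll": 0}])

```text
time_s: 14.08
eef_pos: [0.4596, 0.316, 0.2298]
eef_rot: [-0.002, 0.793, -0.609, -0.0]
wrist_force: [1.6, 6.6, 3.8]
opening: 0.444
```

```bash
python3 chk.py b10
```

```text
t 14.075 open 0.4438830637376401 grip frame mm [-67.02   7.35] z 0.22984623584329522 F along u,n,z 3.2261997271256497 5.939163520983118 3.818626705831072
edge 16 -92.33670169115067 q approx 59.93670169115067
edge -16 -91.70693412423134 q approx 59.30693412423134
```

Request:
move_arm(moves=[{"gripper": 41, "x": 0.1, "y": 0, "z": 0, "roll": 0}, {"gripper": 38, "x": 0.1, "y": 0, "z": 0, "roll": 0}, {"gripper": 34, "x": 0, "y": 0, "z": 0, "roll": 0}, {"gripper": 28, "x": 0, "y": 0, "z": 0, "roll": 0}, {"gripper": 20, "x": 0, "y": 0, "z": 0, "roll": 0}])

```text
time_s: 14.8
eef_pos: [0.4602, 0.3143, 0.2302]
eef_rot: [-0.002, 0.793, -0.609, -0.0]
wrist_force: [-0.5, 7.4, 7.0]
opening: 0.349
```

Request:
move_arm(moves=[{"gripper": 10, "x": 0, "y": 0, "z": 0, "roll": 0}, {"gripper": 10, "x": 0, "y": 0, "z": 0, "roll": 0}, {"gripper": 10, "x": 0, "y": 0, "z": 0, "roll": 0}])

```text
time_s: 15.18
eef_pos: [0.4602, 0.3143, 0.2302]
eef_rot: [-0.002, 0.793, -0.609, -0.0]
wrist_force: [0.6, 7.1, 7.3]
opening: 0.347
```

```bash
python3 chk.py b11
```

```text
t 15.175 open 0.3473608303897945 grip frame mm [-66.86   5.57] z 0.23016188416635286 F along u,n,z 2.458042232529352 6.664208916436755 7.342640325590059
edge 16 -92.2818666100502 q approx 59.8818666100502
edge -16 -91.66091880202293 q approx 59.260918802022935
```

View pics/b11.png

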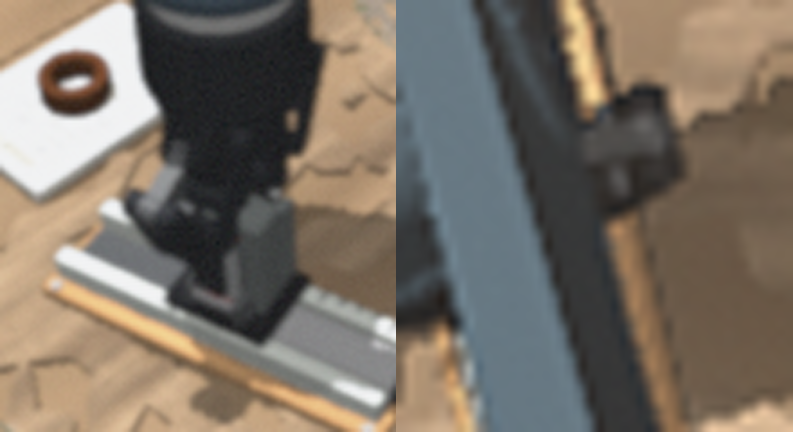

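Picture 12 shows the lever upright between finger and block, and the ring flat on the pad. The opening of 0.347 corresponds to about 32 mm, which is fully shut, and q is about 59.6 mm. Handing in.

```bash
python3 -c "
from bench import ctrl
print(ctrl.hand_in())"
```

```text
the job is handed in; nothing more can be done
None
```

I handed the job in at 15.2 s of the 64 s limit. The ring lies flat and free on the pad. The leg was pulled by its rib to the mark, and the gripper is holding the lever shut against the grip. The hand-in reported no verdict, so everything below is from my own checks.

- **Ring:** it lies at about (0.652, 0.269), well inside the pad's edges, and was still flat in the last picture.
- **Leg:** the final plate edge puts it at about 59.6 mm pulled out. I estimated the mark at 60–61 mm, so it should be about 1 mm short, against the 5 mm allowed.
- **Lever:** the gripper stalled at an opening of 0.347, about 32 mm, which matches grip and lever fully closed. The gripper's centre was within 1 mm of where it should be for that. The wrist felt about 7 N sideways and 7 N upward.
- **Step 2:** I held the leg at the mark with the lever open for about 0.4 s. Its contact force on the rib I could only judge from a noisy wrist reading of 1–2 N.
- **Disagreement between views:** the scene view first put the mark at about 56 mm and the top view at 60 mm. They agreed only after I allowed for the visible front face of the carriage plate.
- **Not checked directly:** the finger hid the clip at the end, so I never saw pointer and clip side by side. I also did not re-measure the green box, bangle and coasters, though the arm stayed well clear of them.

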